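# Shut the red air valve under the sliding cover

## Task

Using only the fingertips or the outside of the fingers, without gripping or lifting anything, push the lug on the blue valve box's aluminium cover so that the cover slides all the way back off the valve bay, then push the red valve handle a quarter turn clockwise until it is fully shut, straight across its pipe. Leave the black handle as it is and do not disturb the things lying around the box; finish with the hand clear of everything.

Things in the scene. Friction and masses are not known exactly. Their poses are not given: they have to be found in the camera images.
- valve_box: Blue valve box, brass couplings in front, fixed to the table, 250 (x) x 270 (y) x 82 mm. Origin: centre of its underside on the table; z up, -x its front (toward the robot at yaw 0). Front half: an open bay. Rear half: a closed deck, top 72 mm above the table. The side guides, front and back walls rise to 82 mm; the cover lies between them.
- bay_centre (a point): Centre of the bay's mouth, at box x = -0.061, y = 0, 72 mm above the table. The bay is free inside for 112 mm along x and 230 mm along y. In it two brass pipes run along x at box y = +0.045 and -0.050: pipe tops 30 mm, valve bodies 35 mm, stems 45 mm above the table.
- cover: Loose aluminium plate, 114 (x) x 250 (y) x 6 mm, 0.26 to 0.52 kg, underside 72 mm above the table, with a black upright lug. Origin: centre of its underside; axes as the box's. It starts over the bay (origin at box x = -0.059 to -0.046) and slides along box +x between side guides (2 mm play) onto the deck, to the back wall (origin at box x = +0.060). Only weight holds it down.
- lug_front_face: Front face of the cover's black lug, the one to push. The lug is a bar across the cover's middle, 14 mm thick (x), 100 mm long (y), its top 32 mm above the cover's underside (104 mm above the table). Origin: plate centre, 5 mm in front of the lug's middle and 17.5 mm above the cover's underside. Axes as the cover's.
- lug_back_face: Back face plate of the same lug, 5 mm behind the lug's middle. Pressing on both faces at once counts as gripping.
- red_handle (a joint): Angle of the red valve handle, rad: 0 = along its pipe, pointing to the box's front (open); 1.571 = stop, across the pipe and pointing to box +y (shut). It starts at 0.10 to 0.35. Turns clockwise seen from above about a vertical axis, held by friction of about 0.09 N m wherever it is left (about 2 N near the tip), no spring.
- red_pivot (a point): Point on the vertical turning axis of the red handle, at half the handle's height, 55 mm above the table. Both valves stand in the open bay at box x = -0.030, one at box y = +0.045, the other at box y = -0.050; which is which varies.
- red_tip (a point): Outer end of the red handle, 55 mm from red_pivot, 55 mm above the table. The handle is a bar 13 mm wide, from 46 to 64 mm above the table.
- red_right_flank: Side plate of the red handle that faces box -y while it is open; the side to push on. Origin: plate centre, 31.5 mm from the pivot axis, 4 mm off the handle's middle.
- red_left_flank: Opposite side plate of the red handle. Pressing both flanks at once counts as gripping.
- black_pivot (a point): Point on the vertical turning axis of the black handle (same size and kind as the red one, also open), 55 mm above the table.
- black_tip (a point): Outer end of the black handle, 55 mm from black_pivot. To be left where it is.
- driver: Bystander: blue and black precision screwdriver, 16x156x16 mm, lying in front of the box, between it and the robot; loose, to be left alone. Origin: centre of its underside.
- marker: Bystander: black and white marker pen, 16x124x15 mm, lying to the right of the box; loose, to be left alone. Origin: centre of its underside.
- fan: Bystander: flat black cooling fan with a short lead, 65x96x11 mm, lying flat to the right of the box; loose, to be left alone. Origin: centre of its underside.
- hard_disk: Bystander: silver hard disk, 70x100x11 mm, lying flat to the right of the box, nearer the front edge; loose, to be left alone. Origin: centre of its underside.
- bit_tray: Bystander: black tray of screwdriver bits, 72x115x24 mm, near the table's front edge, right of the box; loose, to be left alone. Origin: centre of its underside.

How it is judged:
On the way, in this order (a step that is already met when the one before it is completed fails the run):
1. the cover is slid back off the valve bay (x of cover in the frame of valve_box above 0.045 m), for 0.2 s.
2. the red handle is pushed fully shut (value of joint red_handle above 1.45 rad), for 0.2 s.
At the end, for the whole second after the job is handed in: The cover lies flat and still on its guides, slid back to within 15 mm of the back stop (origin beyond box x = +0.045); the red handle is within about 7 degrees of its shut stop (over 1.45 rad); the black handle's tip is within 12 mm of where it started (x of cover in the frame of valve_box above 0.045 m and value of joint red_handle above 1.45 rad and z of cover in the frame of valve_box between 0.068 and 0.076 m and linear speed of cover below 0.01 m/s and distance of black_tip from where it was at the start of the episode below 0.012 m); the robot touches nothing.
It fails at once if the cover is lifted or tipped (12 mm or 0.15 rad) (z of cover in the frame of valve_box above 0.084 m or angle between cover's own z axis and vertical above 0.15 rad).
It fails at once if the cover's lug is gripped (both faces pressed at once) (contact force between the fingers and lug_front_face above 2 N and contact force between the fingers and lug_back_face above 2 N).
It fails at once if the red handle is gripped (both flanks pressed at once) (contact force between the fingers and red_right_flank above 2 N and contact force between the fingers and red_left_flank above 2 N).
It fails at once if the black handle is moved by more than 12 mm at its tip (distance of black_tip from where it was at the start of the episode above 0.012 m).
It fails at once if a bystander is moved by more than 30 mm (distance of any of driver, marker, fan, hard_disk, bit_tray from where it was at the start of the episode above 0.03 m).
It also fails if it takes over 43 s, if anything falls off the work surface, if the arm or the gripper's body presses on something with over 40 N, if the wrist force passes 120 N, or if a joint passes its speed limit or range.

## Robot

A 6-joint arm with a two-finger parallel gripper is mounted at the origin on a cart in front of the work surface, level with it; the furniture and walls round the work are solid. World frame = base frame: x ahead of the robot, y to its left, z up, the work surface at z = 0. Lengths are in m, angles in rad, forces in N, time in s.
With the tool pointing down it reaches from about 0.3 to 0.85 m from the base axis. Payload 4.2 kg.
Tool frame: the origin (TCP) lies between the finger pads; the fingertips stand 14 mm ahead of it and the grasp point (between the pads) lies 5 mm behind it; z points along the fingers, y is the line along which they close (so a half turn about z gives the same grasp; the last joint's range is limited). The gripper opens to 91 mm and grips with 3 to 60 N. Pads are 32 mm wide; open, the fingers measure 118 mm over their backs; the gripper's body (76 mm by 178 mm) begins 60 mm behind the grasp point.
Start: joints at [-1.224, 0.32, 1.565, -0, 1.257, -0.02], TCP at [0.206, -0.537, 0.228] pointing down, gripper open.
Joint ranges: [-3.11, 3.11], [-0.84, 2.01], [0.21, 2.61], [-1.34, 4.49], [0.05, 2.63], [-2.56, 2.56]. Speed limits (rad/s): [2.57, 2.57, 3.14, 3.14, 3.14, 3.14].

## Interface

Orientations are given as a unit quaternion [x, y, z, w].
In Python, from station import arm gives the robot as it stands.
- The arm moves only by the tool servo_tool, never from a script. Its arguments are lists of equal length, an entry for each row: "dr": the turn, a rotation vector about the tool's x, y, z in degrees, a list of three; "travel": the shift along the tool's x, y, z in m, a list of three; "grip": the closure, from -1 (fully open) to 1 (shut), so that 0 is half open. A call has exactly 10 rows; each row is the pose to reach, as a shift and turn from the pose commanded when the call began, along the tool's axes at that moment; what a row does not reach only later rows make up. A row lasts 1/8 s, in which the tool goes at most 62.5 mm and 10.7 degrees, less where a joint would pass 70% of its speed; a pose out of reach is approached as far as the arm can. A call with a gripper value outside its range is refused whole. The fingers move at their own pace and stop on an object; "newtons" is the grip in N (left out, the last holds). Time passes only in rows, so rows that repeat a pose let the fingers close, or fill a call up. It gives the time, the measured TCP pose, the force, the opening and the grip force at its end, in the units of the state.
- arm.read_state(): the state, without advancing time (a new reading comes with each control period).
- arm.grab_frame(name): name is "side" or "top"; returns a dict with "frame" (400x640x3 uint8, blue, green, red), "fx", "fy", "cx", "cy" (pixels), "R" (3x3) and "t" (3): a world point X has camera coordinates R X + t. Camera axes: x right, y down, z forward; pixel columns grow to the right and rows downward; lengths in m; the calibration is good to about 2 mm. A picture is of the moment at which its call begins. There is no depth.
- arm.finish_job(): hands the job in; it is judged then, once.
The state is a dict: "time_s": time; "joints": joint angles; "joint_velocities": joint speeds; "joint_torque": joint torques, N m; "tool_pos": TCP position; "eef_rot": TCP orientation; "force": force on the tool from outside, world axes, zero at the start; "wrist_torque": the same for the moment, N m; "finger_gap": opening from 0.0 (shut) to 1.0 (fully open); "grip_force": force on a finger pad.
Only numpy, scipy, OpenCV 4.12 (cv2) and the standard library are available. Lean on these libraries where they do the work, as an engineer would, in place of code of your own. Each camera call takes 0.05 s, during which the arm holds its last target. There are 200 camera calls.

## Working session

There is one attempt and no reset: what is moved stays moved. The work goes in short steps, Python scripts to look and compute and a tool call to move; the robot and the scene stay as the last step left them, time stands still between calls to the robot, and variables do not carry over. Pictures are saved under pics/ and viewed, at most 10 in all, crops included, and the job is handed in when it is done.

Besides the shell and the picture viewer there is one more tool, called as name(argument=value, ...), one argument or row to a line, values as JSON. servo_tool: Moves the arm, as the interface text tells. Its arguments: {"type":"object","properties":{"dr":{"type":"array","items":{"type":"array","items":{"type":"number"}}},"travel":{"type":"array","items":{"type":"array","items":{"type":"number"}}},"grip":{"type":"array","items":{"type":"number"}},"newtons":{"type":"number"}},"required":["dr","travel","grip"]}

```bash
mkdir -p pics
python3 - <<'E'
from station import arm
import cv2
for n in("top","side"):
    f=arm.grab_frame(n); cv2.imwrite(f"pics/{n}0.png",f["frame"]); print(n,f["fx"],f["fy"],f["cx"],f["cy"],f["R"],f["t"])
s=arm.read_state(); print(s["time_s"],s["tool_pos"],s["eef_rot"])
E
```

```text
top 466.3747567275115 466.3747567275115 320.6915866838454 204.1274571172198 [[-0.01171043 -0.9998588  -0.01205141]
 [-0.99837064  0.01236444 -0.05570621]
 [ 0.05584735  0.01137943 -0.99837447]] [-0.3980112   0.41733683  0.97114269]
side 411.89991003839145 411.89991003839145 320.4620696150543 201.94033799670848 [[ 0.97579057 -0.21826089 -0.01396226]
 [-0.09412286 -0.36145941 -0.92762492]
 [ 0.19741745  0.90648181 -0.37325202]] [-0.50044215 -0.03389585  1.15066792]
0.1 [ 0.20604653 -0.53635456  0.22721789] [ 9.83230764e-01  1.82364031e-01 -1.32484138e-04 -7.78894874e-04]
```

View pics/top0.png

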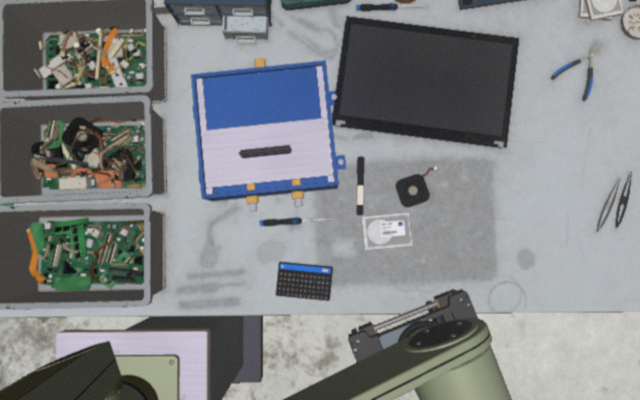

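View pics/side0.png

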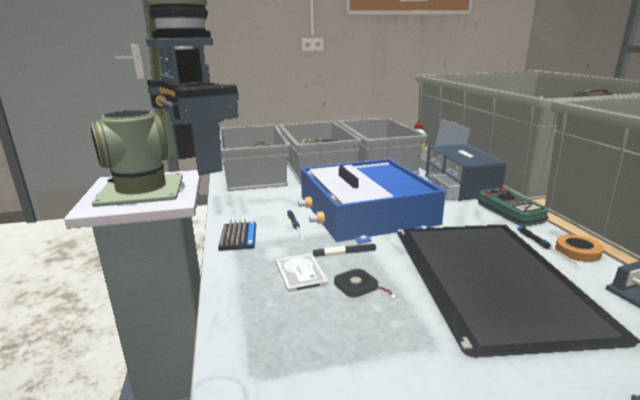

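The top view shows the box with corners at about (193,73), (326,62), (338,187) and (203,198), and the lug at about (265,152). The arm is to the right. I'll zoom in and unproject.

```bash
cat > h.py <<'E'
import numpy as np
from station import arm
def unproj(f,uv,z):
    R=np.array(f["R"]);t=np.array(f["t"]);c=-R.T@t
    d=R.T@np.array([(uv[0]-f["cx"])/f["fx"],(uv[1]-f["cy"])/f["fy"],1]); return c+d*(z-c[2])/d[2]
def proj(f,X):
    p=np.array(f["R"])@X+np.array(f["t"]); return np.array([f["fx"]*p[0]/p[2]+f["cx"],f["fy"]*p[1]/p[2]+f["cy"]])
E
python3 - <<'E'
from h import *
import cv2
f=arm.grab_frame("top")
for uv in [(193,73),(326,62),(338,187),(203,198)]: print(unproj(f,uv,.082).round(4))
print("lug",unproj(f,(240,154),.104).round(4),unproj(f,(291,149),.104).round(4))
im=f["frame"][55:215,185:355]; cv2.imwrite("pics/c0.png",cv2.resize(im,None,fx=3.7,fy=3.7,interpolation=cv2.INTER_CUBIC))
E
```

```text
[ 0.6721 -0.1536  0.082 ]
[ 0.69   -0.4176  0.082 ]
[ 0.4415 -0.438   0.082 ]
[ 0.4233 -0.1741  0.082 ]
lug [ 0.5052 -0.2508  0.104 ] [ 0.5135 -0.3485  0.104 ]
```

View pics/c0.png

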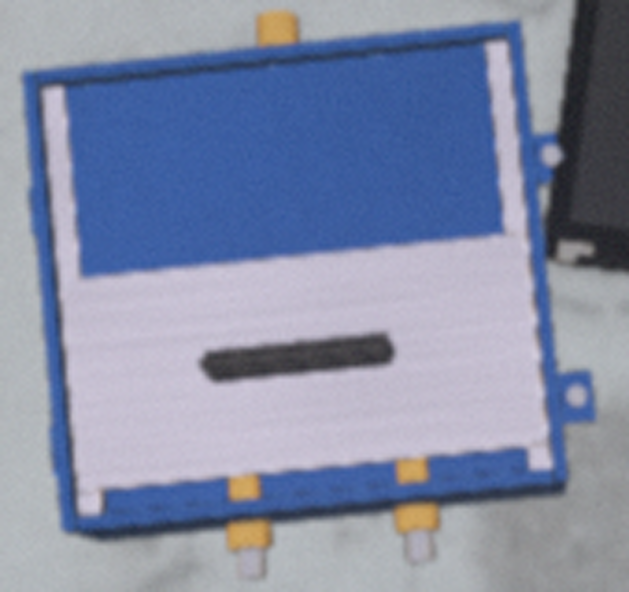

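Box pose is about (0.557, -0.296) with yaw about 4.4°. The measured sizes, 249 x 265 mm, agree with those given. The cover is at box x of about -0.048 and the couplings face the robot. Next I move above the front of the lug with the gripper shut.

servo_tool(
  dr=[
    [0,0,2],
    [0,0,4],
    [0,0,6],
    [0,0,8],
    [0,0,10],
    [0,0,12],
    [0,0,14],
    [0,0,16.6],
    [0,0,16.6],
    [0,0,16.6],
  ],
  travel=[
    [0.04,-0.015,0],
    [0.08,-0.03,0],
    [0.12,-0.045,0],
    [0.165,-0.06,0],
    [0.21,-0.077,0],
    [0.25,-0.092,0],
    [0.295,-0.108,0],
    [0.334,-0.122,0],
    [0.334,-0.122,0],
    [0.334,-0.122,0],
  ],
  grip=[1,1,1,1,1,1,1,1,1,1],
  newtons=10,
)

```text
time_s: 1.4
tool_pos: [0.4737, -0.3033, 0.2276]
eef_rot: [0.999, 0.039, -0.001, 0.0]
force: [-0.2, 0.5, -0.7]
finger_gap: 0.007
grip_force: 0.0
```

servo_tool(
  dr=[
    [0,0,0],
    [0,0,0],
    [0,0,0],
    [0,0,0],
    [0,0,0],
    [0,0,0],
    [0,0,0],
    [0,0,0],
    [0,0,0],
    [0,0,0],
  ],
  travel=[
    [0,0,0.02],
    [0,0,0.045],
    [0,0,0.07],
    [0,0,0.09],
    [0,0,0.105],
    [0,0,0.115],
    [0,0,0.122],
    [0,0,0.126],
    [0,0,0.126],
    [0,0,0.126],
  ],
  grip=[1,1,1,1,1,1,1,1,1,1],
)

```text
time_s: 2.65
tool_pos: [0.4746, -0.3032, 0.1024]
eef_rot: [0.999, 0.039, 0.0, 0.0]
force: [0.1, -0.1, -0.5]
finger_gap: -0.0
grip_force: 0.0
```

Run:
```python
from h import *
import cv2
f=arm.grab_frame("side"); im=f["frame"][130:250,270:460]; cv2.imwrite("pics/s1.png",cv2.resize(im,None,fx=4,fy=4,interpolation=cv2.INTER_CUBIC))
```

```text
(no output)
```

View pics/s1.png

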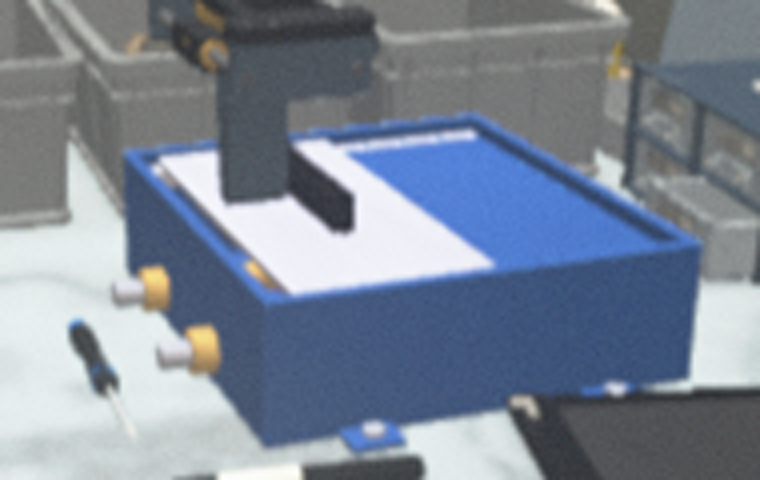

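The fingers stand right in front of the lug, just above the cover. Pushing along tool x.

servo_tool(
  dr=[
    [0,0,0],
    [0,0,0],
    [0,0,0],
    [0,0,0],
    [0,0,0],
    [0,0,0],
    [0,0,0],
    [0,0,0],
    [0,0,0],
    [0,0,0],
  ],
  travel=[
    [0.006,0,0],
    [0.012,0,0],
    [0.02,0,0],
    [0.03,0,0],
    [0.04,0,0],
    [0.05,0,0],
    [0.06,0,0],
    [0.07,0,0],
    [0.08,0,0],
    [0.085,0,0],
  ],
  grip=[1,1,1,1,1,1,1,1,1,1],
)

```text
time_s: 3.95
tool_pos: [0.5597, -0.2965, 0.1019]
eef_rot: [0.999, 0.039, 0.0, 0.0]
force: [-2.7, -0.8, 2.2]
finger_gap: 0.003
grip_force: 1.4
```

Run:
```python
from h import *
import cv2
f=arm.grab_frame("side"); im=f["frame"][130:250,270:460]; cv2.imwrite("pics/s2.png",cv2.resize(im,None,fx=4,fy=4,interpolation=cv2.INTER_CUBIC))
```

```text
(no output)
```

View pics/s2.png

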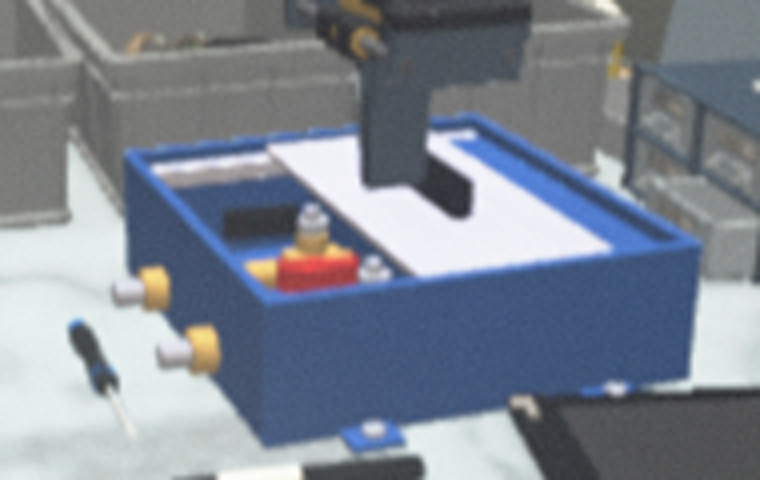

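The cover is sliding flat. The red handle is on the right (y = -0.050). Continuing gently to the stop.

servo_tool(
  dr=[
    [0,0,0],
    [0,0,0],
    [0,0,0],
    [0,0,0],
    [0,0,0],
    [0,0,0],
    [0,0,0],
    [0,0,0],
    [0,0,0],
    [0,0,0],
  ],
  travel=[
    [0.004,0,0],
    [0.008,0,0],
    [0.012,0,0],
    [0.016,0,0],
    [0.019,0,0],
    [0.021,0,0],
    [0.023,0,0],
    [0.024,0,0],
    [0.025,0,0],
    [0.025,0,0],
  ],
  grip=[1,1,1,1,1,1,1,1,1,1],
)

```text
time_s: 5.25
tool_pos: [0.5841, -0.2946, 0.102]
eef_rot: [0.999, 0.039, 0.0, 0.0]
force: [-1.0, -0.6, 0.7]
finger_gap: 0.005
grip_force: 0.4
```

Run:
```python
from h import *
import cv2
f=arm.grab_frame("side"); im=f["frame"][130:250,270:460]; cv2.imwrite("pics/s3.png",cv2.resize(im,None,fx=4,fy=4,interpolation=cv2.INTER_CUBIC))
```

```text
(no output)
```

View pics/s3.png

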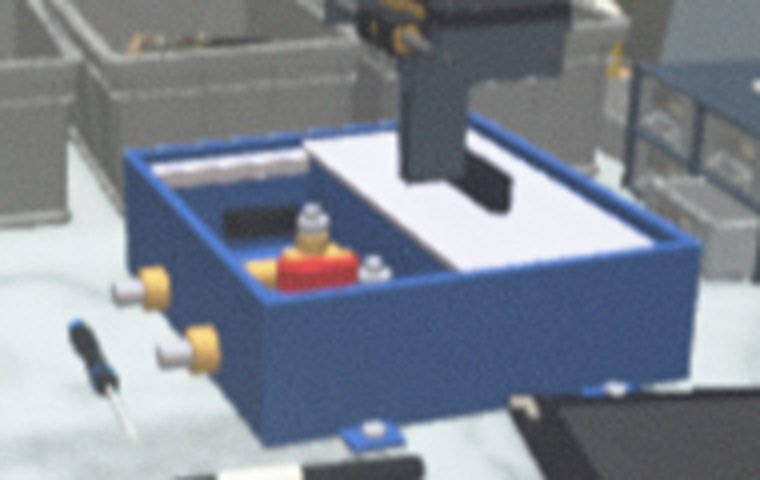

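servo_tool(
  dr=[
    [0,0,0],
    [0,0,0],
    [0,0,0],
    [0,0,0],
    [0,0,0],
    [0,0,0],
    [0,0,0],
    [0,0,0],
    [0,0,0],
    [0,0,0],
  ],
  travel=[
    [0.002,0,0],
    [0.003,0,0],
    [0.004,0,0],
    [0.005,0,0],
    [0.006,0,0],
    [0.006,0,0],
    [0.006,0,0],
    [0.006,0,0],
    [0.006,0,0],
    [0.006,0,0],
  ],
  grip=[1,1,1,1,1,1,1,1,1,1],
)

```text
time_s: 6.55
tool_pos: [0.59, -0.2942, 0.102]
eef_rot: [0.999, 0.039, 0.0, 0.0]
force: [-0.9, 0.0, 0.3]
finger_gap: 0.005
grip_force: 0.5
```

servo_tool(
  dr=[
    [0,0,0],
    [0,0,0],
    [0,0,0],
    [0,0,0],
    [0,0,0],
    [0,0,0],
    [0,0,0],
    [0,0,0],
    [0,0,0],
    [0,0,0],
  ],
  travel=[
    [-0.008,0,0],
    [-0.012,0,-0.03],
    [-0.012,0,-0.08],
    [-0.02,0.03,-0.11],
    [-0.03,0.08,-0.11],
    [-0.04,0.13,-0.11],
    [-0.05,0.18,-0.11],
    [-0.05,0.22,-0.11],
    [-0.05,0.24,-0.11],
    [-0.05,0.24,-0.11],
  ],
  grip=[1,1,1,1,1,1,1,1,1,1],
)

```text
time_s: 7.8
tool_pos: [0.5578, -0.5385, 0.211]
eef_rot: [0.999, 0.038, -0.0, -0.0]
force: [0.2, 0.6, 0.8]
finger_gap: 0.009
grip_force: 0.0
```

Run:
```python
from h import *
import cv2
f=arm.grab_frame("top"); im=f["frame"][55:215,185:355]; cv2.imwrite("pics/c1.png",cv2.resize(im,None,fx=3.7,fy=3.7,interpolation=cv2.INTER_CUBIC))
```

```text
(no output)
```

View pics/c1.png

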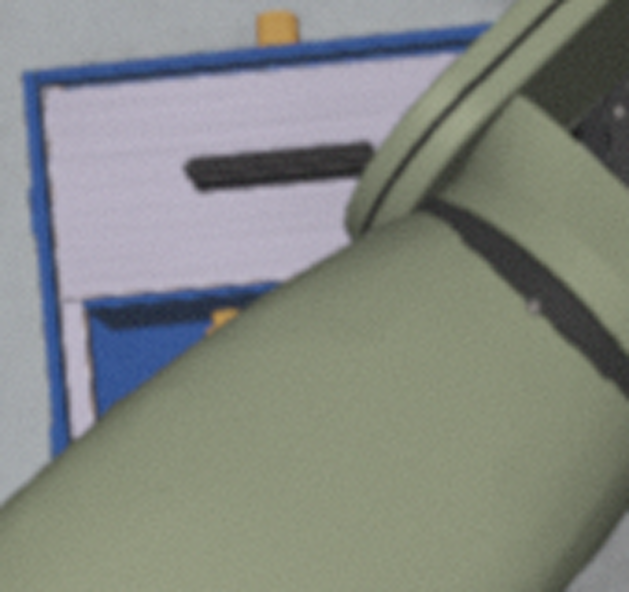

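The cover now lies against the back wall, with the lug at about crop (281,166). The arm hides the handles, but the given geometry fixes the pivot. Next I move above the gap to the right of the red handle and go down.

servo_tool(
  dr=[
    [0,0,0],
    [0,0,0],
    [0,0,0],
    [0,0,0],
    [0,0,0],
    [0,0,0],
    [0,0,0],
    [0,0,0],
    [0,0,0],
    [0,0,0],
  ],
  travel=[
    [-0.01,-0.03,0],
    [-0.02,-0.07,0],
    [-0.035,-0.11,0],
    [-0.05,-0.145,0],
    [-0.0525,-0.16,0],
    [-0.0525,-0.16,0.03],
    [-0.0525,-0.16,0.06],
    [-0.0525,-0.16,0.08],
    [-0.0525,-0.16,0.09],
    [-0.0525,-0.16,0.09],
  ],
  grip=[1,1,1,1,1,1,1,1,1,1],
)

```text
time_s: 9.1
tool_pos: [0.494, -0.3816, 0.1217]
eef_rot: [0.999, 0.039, -0.0, -0.0]
force: [-0.4, -0.1, -0.1]
finger_gap: 0.004
grip_force: 0.0
```

Run:
```python
from h import *
import cv2
f=arm.grab_frame("side"); im=f["frame"][130:250,270:460]; im=cv2.resize(im,None,fx=4,fy=4,interpolation=cv2.INTER_CUBIC)
c=np.array([.5567,-.2958]);a=.077;Rb=np.array([[np.cos(a),-np.sin(a)],[np.sin(a),np.cos(a)]])
def P(x,y,z): return (proj(f,np.r_[c+Rb@[x,y],z])-[270,130])*4
for X in [(-.03,-.05,.064)]+[(-.03-.055*np.cos(t),-.05+.055*np.sin(t),.064) for t in(.1,.2,.35)]+[(-.125,-.135,.082),(.125,-.135,.082),(.125,.135,.082)]:
    p=P(*X); print(np.round(X,3),p.round()); cv2.circle(im,tuple(int(v) for v in p),3,(0,255,0),-1)
cv2.imwrite("pics/s4.png",im)
s=arm.read_state(); print(s["tool_pos"], Rb.T@(np.array(s["tool_pos"][:2])-c))
f=arm.grab_frame("top");q=unproj(f,(185+281/3.7,55+166/3.7),.104); print(Rb.T@(q[:2]-c))
```

```text
[-0.03  -0.05   0.064] [368. 256.]
[-0.085 -0.045  0.064] [272. 265.]
[-0.084 -0.039  0.064] [270. 261.]
[-0.082 -0.031  0.064] [269. 256.]
[-0.125 -0.135  0.082] [255. 303.]
[ 0.125 -0.135  0.082] [701. 245.]
[0.125 0.135 0.082] [477. 113.]
[ 0.49437729 -0.38198298  0.12243907] [-0.06876758 -0.08113351]
[0.05318209 0.00030992]
```

View pics/s4.png

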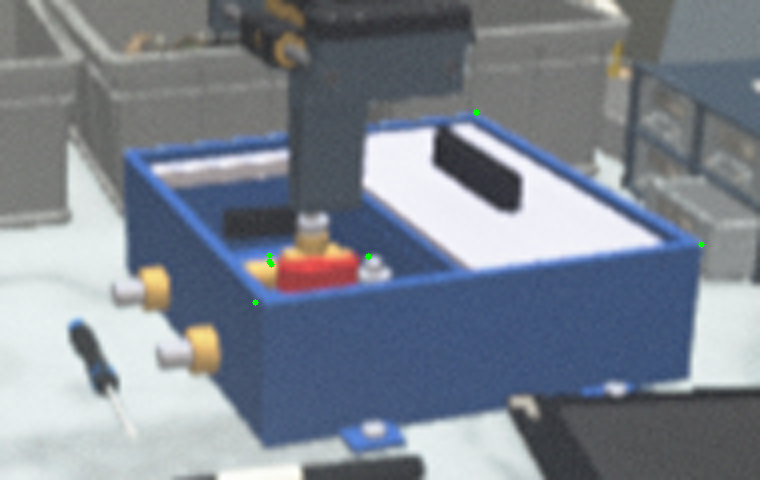

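The side view shows the fingers above the bay, the red handle at about (277–357, 270), and a few mm left behind the cover (estimated box x of about 0.053). For margin I nudge the cover another 5 mm before touching the handle.

servo_tool(
  dr=[
    [0,0,0],
    [0,0,0],
    [0,0,0],
    [0,0,0],
    [0,0,0],
    [0,0,0],
    [0,0,0],
    [0,0,0],
    [0,0,0],
    [0,0,0],
  ],
  travel=[
    [0.02,-0.02,0],
    [0.05,-0.05,0],
    [0.08,-0.081,0],
    [0.092,-0.081,0.01],
    [0.095,-0.081,0.02],
    [0.1,-0.081,0.02],
    [0.103,-0.081,0.02],
    [0.105,-0.081,0.02],
    [0.107,-0.081,0.02],
    [0.107,-0.081,0.02],
  ],
  grip=[1,1,1,1,1,1,1,1,1,1],
)

```text
time_s: 10.45
tool_pos: [0.5941, -0.2932, 0.1021]
eef_rot: [0.999, 0.038, -0.0, 0.0]
force: [-1.8, -1.7, 0.0]
finger_gap: 0.003
grip_force: 0.9
```

servo_tool(
  dr=[
    [0,0,0],
    [0,0,0],
    [0,0,0],
    [0,0,0],
    [0,0,0],
    [0,0,0],
    [0,0,0],
    [0,0,0],
    [0,0,0],
    [0,0,0],
  ],
  travel=[
    [-0.008,0,0],
    [-0.025,0.01,-0.015],
    [-0.06,0.045,-0.02],
    [-0.095,0.075,-0.02],
    [-0.105,0.083,-0.015],
    [-0.105,0.083,0],
    [-0.105,0.083,0.015],
    [-0.105,0.083,0.028],
    [-0.105,0.083,0.036],
    [-0.105,0.083,0.038],
  ],
  grip=[1,1,1,1,1,1,1,1,1,1],
)

```text
time_s: 11.7
tool_pos: [0.4961, -0.3831, 0.063]
eef_rot: [0.999, 0.039, -0.001, -0.0]
force: [0.2, -0.2, 0.5]
finger_gap: 0.003
grip_force: 0.0
```

In the bay beside the handle. Now the first part of the arc.

servo_tool(
  dr=[
    [0,0,0],
    [0,0,0],
    [0,0,0],
    [0,0,0],
    [0,0,0],
    [0,0,0],
    [0,0,0],
    [0,0,0],
    [0,0,0],
    [0,0,0],
  ],
  travel=[
    [-0.007,0,0],
    [-0.013,0,0],
    [-0.013,-0.007,0],
    [-0.0135,-0.014,0],
    [-0.0135,-0.0205,0],
    [-0.0125,-0.027,0],
    [-0.011,-0.034,0],
    [-0.007,-0.04,0],
    [-0.003,-0.046,0],
    [-0.003,-0.046,0],
  ],
  grip=[1,1,1,1,1,1,1,1,1,1],
)

```text
time_s: 12.95
tool_pos: [0.4892, -0.337, 0.0637]
eef_rot: [0.999, 0.039, -0.001, -0.001]
force: [-2.7, -0.2, -1.4]
finger_gap: 0.004
grip_force: 0.9
```

servo_tool(
  dr=[
    [0,0,0],
    [0,0,0],
    [0,0,0],
    [0,0,0],
    [0,0,0],
    [0,0,0],
    [0,0,0],
    [0,0,0],
    [0,0,0],
    [0,0,0],
  ],
  travel=[
    [0.004,-0.004,0],
    [0.0085,-0.007,0],
    [0.012,-0.009,0],
    [0.015,-0.0105,0],
    [0.017,-0.0115,0],
    [0.018,-0.0115,0],
    [0.019,-0.0115,0],
    [0.02,-0.0115,0],
    [0.02,-0.0115,0],
    [0.02,-0.0115,0],
  ],
  grip=[1,1,1,1,1,1,1,1,1,1],
)

```text
time_s: 14.2
tool_pos: [0.5078, -0.3249, 0.0638]
eef_rot: [0.999, 0.039, -0.001, -0.0]
force: [-5.9, 2.0, -0.1]
finger_gap: 0.004
grip_force: 2.6
```

servo_tool(
  dr=[
    [0,0,0],
    [0,0,0],
    [0,0,0],
    [0,0,0],
    [0,0,0],
    [0,0,0],
    [0,0,0],
    [0,0,0],
    [0,0,0],
    [0,0,0],
  ],
  travel=[
    [0.0005,0,0],
    [0.001,0,0],
    [0.0015,0,0],
    [0.002,0,0],
    [0.0025,0,0],
    [0.003,0,0],
    [0.003,0,0],
    [0.003,0,0],
    [0.003,0,0],
    [0.003,0,0],
  ],
  grip=[1,1,1,1,1,1,1,1,1,1],
)

```text
time_s: 15.45
tool_pos: [0.508, -0.3248, 0.0638]
eef_rot: [0.999, 0.039, -0.004, -0.001]
force: [-12.3, 0.1, 4.5]
finger_gap: 0.003
grip_force: 6.1
```

The handle is on its stop: force rises with no motion, and the position matches theory. Retreating along -x, then up and clear.

servo_tool(
  dr=[
    [0,0,0],
    [0,0,0],
    [0,0,0],
    [0,0,0],
    [0,0,0],
    [0,0,0],
    [0,0,0],
    [0,0,0],
    [0,0,0],
    [0,0,0],
  ],
  travel=[
    [-0.01,0,0],
    [-0.018,0,-0.005],
    [-0.018,0,-0.04],
    [-0.018,0,-0.08],
    [-0.018,0,-0.12],
    [-0.03,0.02,-0.15],
    [-0.07,0.06,-0.16],
    [-0.11,0.11,-0.16],
    [-0.14,0.16,-0.16],
    [-0.14,0.16,-0.16],
  ],
  grip=[1,1,1,1,1,1,1,1,1,1],
)

```text
time_s: 16.7
tool_pos: [0.3826, -0.4991, 0.2245]
eef_rot: [0.999, 0.036, 0.001, 0.002]
force: [0.5, 0.6, 0.7]
finger_gap: 0.007
grip_force: 0.0
```

Run:
```python
from h import *
import cv2
g=lambda n,a,b,c,d:cv2.resize(arm.grab_frame(n)["frame"][a:b,c:d],(400,400),interpolation=cv2.INTER_CUBIC)
cv2.imwrite("pics/f.png",np.hstack([g("top",55,215,185,345),g("side",130,260,290,420)]))
```

```text
(no output)
```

View pics/f.png

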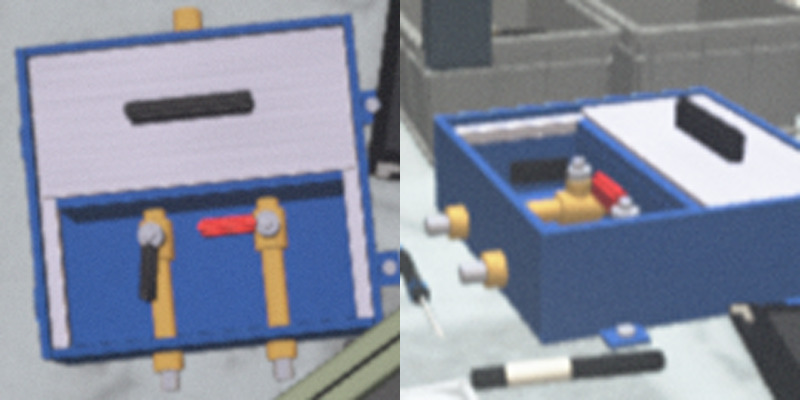

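The cover is fully back, with its lug at crop (190,107). The red handle lies straight across its pipe, from (267,222) to (200,227), the black handle looks untouched, and the hand is clear.

```bash
python3 -c "
from station import arm
print(arm.finish_job())"
```

```text
the job is handed in; nothing more can be done
None
```

The job is handed in: the cover is slid back to within a few mm of the back wall, the red handle is against its shut stop, the black handle and nearby items look undisturbed in the last pictures, and the hand is clear (about 17 s of the 43 s used; no verdict was returned).

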